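# Set the spring dividers to a link's two drilled centres

### The arm

A 6-joint arm with a two-finger parallel gripper is mounted at the origin on a cart in front of the work surface, level with it; the furniture and walls round the work are solid. World frame = base frame: x ahead of the robot, y to its left, z up, the work surface at z = 0. Lengths are in m, angles in degrees, forces in N, time in s.
With the tool pointing down it reaches from about 0.275 to 0.75 m from the base axis. Payload 10.2 kg.
Tool frame: the origin (TCP) lies midway between the tips of the shut fingers; the grasp point (between the pads) lies 19 mm behind it; z points along the fingers, y is the line along which they close (so a half turn about z gives the same grasp; the last joint's range is limited). The gripper opens to 85 mm and grips with 20 to 120 N. Pads are 22 mm wide; open, the fingers measure 114 mm over their backs; the gripper's body (76 mm by 85 mm) begins 54 mm behind the grasp point. The pads swing forward as they close: fully open they stand 13 mm farther back than shut.
Start: joints at [50.627, 17.928, 85.812, -0, 76.261, -12.8], TCP at [0.235, 0.47, 0.231] pointing down, gripper open.
Joint ranges: [-168.41, 168.41], [-55.51, 124.54], [10.69, 146.95], [-70.63, 250.63], [1, 178], [-165.06, 165.06]. Speed limits (degrees/s): [136.94, 136.94, 172.46, 180, 180, 180].

### API

Orientations are given as a 3x3 rotation matrix whose columns are the frame's x, y, z axes.
In Python, from cell import state, eyes, workorder gives the robot as it stands. The module is installed in compiled form; this text tells all that it offers.
- The arm moves only by the tool carry_out, never from a script. Its argument "steps" is a list of rows, each a list of 7 numbers: the shift along the tool's x, y, z in units of 25 mm (1.0 is 25 mm), then the turn, a rotation vector about the tool's x, y, z in units of 8 degrees (1.0 is 8 degrees), then the closure, from 0 (fully open) to 1 (shut). In form: [[x, y, z, wx, wy, wz, jaw], ...]. A call has 1 to 10 rows; each row is the pose to reach, as a shift and turn from the pose commanded when the call began, along the tool's axes at that moment; what a row does not reach only later rows make up. A row lasts 1/8 s, in which the tool goes at most 62.5 mm and 10.7 degrees, less where a joint would pass 70% of its speed; a pose out of reach is approached as far as the arm can. A call with a gripper value outside its range is refused whole. The fingers move at their own pace and stop on an object; the grip force is fixed at half the most. Time passes only in rows, so rows that repeat a pose let the fingers close. It gives the time, the measured TCP pose, the force, the opening and the grip force at its end, in the units of the state.
- state(): the state, without advancing time (a new reading comes with each control period).
- eyes.capture(name): name is "scene" or "top" or "wrist"; returns a dict with "image" (480x640x3 uint8, red, green, blue), "range_z" (480x640 float32, m along the optical axis (not along the pixel's ray), 0 where there is no reading), "intrinsics" (3x3 intrinsics, pixels), "rvec" (rotation vector, rad) and "tvec" (3), from world to camera coordinates, as OpenCV has them. Camera axes: x right, y down, z forward; pixel columns grow to the right and rows downward; lengths in m; the calibration is good to about 2 mm. A picture is of the moment at which its call begins.
- workorder.sign_off(): hands the job in; it is judged then, once.
The state is a dict: "clock": time; "joints": joint angles; "qd": joint speeds; "joint_torque": joint torques, N m; "eef_pos": TCP position; "orientation": TCP orientation; "contact_force": force on the tool from outside, world axes, zero at the start; "moment": the same for the moment, N m; "gripper_width": finger opening in m; "finger_force": force on a finger pad.
Only numpy, scipy, OpenCV 4.12 (cv2) and the standard library are available. Lean on these libraries where they do the work, as an engineer would, in place of code of your own. Each camera call takes 0.05 s, during which the arm holds its last target. There are 200 camera calls.

### The job

Lift the spring dividers out of the wooden bench block, squeeze their sprung legs together until the two points are as far apart as the two spot-drilled centres in the link blank, and stand the points lightly down in those centres, one in each, with the dividers upright. Finish while still holding the dividers there, squeezed and steady, so that their knurled nut hangs slack and I can run it down to lock the setting. Do not lean on the points, push the blank about, or disturb the finished link and the other things lying about.

Things in the scene. Friction and masses are not known exactly. Their poses are not given: they have to be found in the camera images.
- dividers: bare steel spring dividers, 103 mm tall, 80 g, standing on their points in the slot of the bench block (they may lean a degree or two in it). Origin: the fulcrum, 88 mm above the points; a bow spring rises 15 mm above it. Frame fixed to leg A: z up (away from the points), y from leg A to leg B, x across; when open both legs lie alike on either side of z
- divider_leg (a joint): swing of leg B towards leg A, rad: 0 is fully open (held by the nut, points 56 mm apart), growing as the legs are squeezed; 0.178 puts the points 40 mm apart (90 mm of point gap per rad); stop at 0.25. Sprung open: about 7 N on each flat as squeezing begins, 13 N at 0.178; the legs swing open when let go
- flat_a (a point): middle of the ribbed flat outside leg A, where a finger presses; 32 mm below the fulcrum, 56 mm above the points when open. Each flat is 12 mm wide (x) and 24 mm tall. Across both flats it is 36 mm open and 30 mm with the points 40 mm apart; 1 mm there is about 2.7 mm at the points. The flats are parallel at 40 mm and flare 5 degrees outward to below when open
- flat_b (a point): middle of the like flat outside leg B
- nut (a point): middle of the knurled adjusting nut, 12 mm across, 7 mm long, outside leg B on a screw that crosses the legs 56 mm below the fulcrum; the screw ends 5 mm beyond the nut
- point_a (a point): the very end of leg A's point, a slim cone (0.8 mm end radius, 2.3 mm radius 13 mm higher)
- point_b (a point): the very end of leg B's point, a like cone; 56 mm from point A along y when open
- bench_block: fixed wooden bench block, 64 x 130 x 34 mm, with a slot 10 mm (x) by 66 mm (y) and 24 mm deep in the middle of its top, in which the dividers stand; two short steel punches stick out 5 mm above its top on the +x side. Origin: centre of its underside, z up, y along the slot
- link_blank: loose flat steel link with round ends, 44 x 104 x 18 mm, 0.6 kg, lying on the bench; its top has scribed lines and two spot-drilled centres (conical pits, 9 mm across at the mouth, 4.5 mm deep, 45 degree walls) 40 mm apart; no holes through it. Origin: centre of its underside, z up, y along its length
- centre_1 (a point): middle of the mouth of one spot-drilled centre of the blank, level with its top face, 20 mm towards -y of the blank's middle
- centre_2 (a point): the same for the other centre, 20 mm towards +y. Either point may go into either centre
- finished_link: loose steel link of the same outline as the blank, 44 x 104 x 18 mm, but with two 14 mm holes bored right through; not to be used or moved. Origin: centre of its underside
- ball_bearing: steel ball bearing lying flat, 52 mm across, 15 mm high; a bystander. Origin: centre of its underside
- hex_bolt: hex bolt, 48 mm long, lying; a bystander. Origin: middle of its underside
- flat_bar: flat steel offcut, 40 x 160 x 6 mm, lying flat; a bystander. Origin: centre of its underside
Mind the look-alikes: they are no part of the job. Leave any turquoise look-alike of the link_blank alone.

How it is judged (in metres and radians):
On the way:
1. the dividers are lifted clear of the bench block in the fingers, both points above its top (z of each of point_a, point_b in the frame of bench_block above 0.038 m and contact force between the fingers and dividers above 2 N), for 0.2 s.
At the end, for the whole second after the job is handed in: Held still through the last second: fingers on the dividers (over 5 N), upright within 15 degrees, points 37.5 to 42.5 mm apart, one in each centre of the blank (within 2.5 mm sideways, 2.2 mm or more below its top), bearing on it with under 12 N; the blank flat and still on the bench (((horizontal distance between point_a and centre_1 below 0.0025 m and horizontal distance between point_b and centre_2 below 0.0025 m) or (horizontal distance between point_a and centre_2 below 0.0025 m and horizontal distance between point_b and centre_1 below 0.0025 m)) and z of each of point_a, point_b in the frame of link_blank below 0.0158 m and distance between point_a and point_b between 0.0375 and 0.0425 m and velocity of joint divider_leg between -0.05 and 0.05 rad/s and contact force between the fingers and dividers above 5 N and contact force between dividers and link_blank below 12 N and angle between dividers's own z axis and vertical below 0.26 rad and height (world z) of link_blank below 0.004 m and angle between link_blank's own z axis and vertical below 0.05 rad and linear speed of link_blank below 0.01 m/s); the arm keeps its last pose, push and grip.
It fails at once if the dividers lean on the blank with more than 25 N (contact force between dividers and link_blank above 25 N).
It fails at once if the blank is pushed more than 20 mm (distance of link_blank from where it was at the start of the episode above 0.02 m).
It fails at once if the finished link is disturbed (moved more than 20 mm) (distance of finished_link from where it was at the start of the episode above 0.02 m).
It fails at once if a bystander (ball bearing, hex bolt, flat bar) is disturbed (moved more than 30 mm) (distance of any of ball_bearing, hex_bolt, flat_bar from where it was at the start of the episode above 0.03 m).
It also fails if it takes over 38 s, if anything falls off the work surface, if the arm or the gripper's body presses on something with over 40 N, if the wrist force passes 120 N, or if a joint passes its speed limit or range.

## Working session

There is one attempt and no reset: what is moved stays moved. The work goes in short steps, Python scripts to look and compute and a tool call to move; the robot and the scene stay as the last step left them, time stands still between calls to the robot, and variables do not carry over. Pictures are saved under pics/ and viewed, at most 10 in all, crops included, and the job is handed in when it is done.

Besides the shell and the picture viewer there is one more tool, called as a command line: name --pt "numbers of a row" for each row, then --argument value for the rest. carry_out: Moves the arm, as the interface text tells. Its arguments: {"type":"object","properties":{"steps":{"type":"array"}},"required":["steps"]}

```bash
mkdir -p pics; cat > h.py <<'E'
import numpy as np, cv2
from cell import state, eyes, workorder
def cap(n,f=None):
    c=eyes.capture(n)
    if f: cv2.imwrite('pics/'+f,cv2.cvtColor(c['image'],cv2.COLOR_RGB2BGR))
    np.savez('/tmp/'+n+'.npz',**c); return c
def cam(c):
    R=cv2.Rodrigues(np.array(c['rvec'],float))[0]; t=np.array(c['tvec'],float).ravel(); return R,t,np.array(c['intrinsics'])
def ray(c,u,v,z):
    R,t,K=cam(c); d=R.T@np.linalg.solve(K,[u,v,1.]); o=-R.T@t; return o+d*(z-o[2])/d[2]
def cloud(c):
    R,t,K=cam(c); Z=c['range_z'].astype(float); v,u=np.mgrid[:480,:640]
    P=np.stack([(u-K[0,2])/K[0,0]*Z,(v-K[1,2])/K[1,1]*Z,Z],-1); W=(P-t)@R; W[Z<=0]=np.nan; return W
def proj(c,p):
    R,t,K=cam(c); q=K@(R@np.array(p,float)+t); return q[:2]/q[2]
E
python3 - <<'E'
from h import *
s=state(); print(s['eef_pos'],s['orientation'],s['clock'],s['gripper_width'])
a=cap('top','top0.png'); b=cap('scene','scene0.png')
for c in(a,b): print(-cam(c)[0].T@cam(c)[1], c['intrinsics'][0])
cv2.imwrite('pics/both.png',0*a['image'])
E
```

```text
[0.2347097  0.4693107  0.23071988] [[-8.94361962e-01  4.47343275e-01 -8.21520861e-04]
 [ 4.47343955e-01  8.94361362e-01 -1.06745899e-03]
 [ 2.57215915e-04 -1.32219711e-03 -9.99999093e-01]] 0.0 0.08532500839943062
[0.19824375 0.08183912 1.40531547] [590.30414494   0.         315.43292971]
[-0.25285249 -0.41401011  0.66710627] [582.31873137   0.         329.31412972]
```

View pics/top0.png

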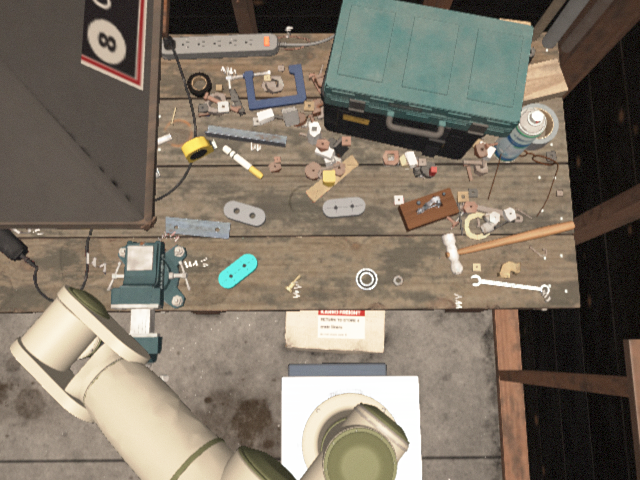

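View pics/scene0.png

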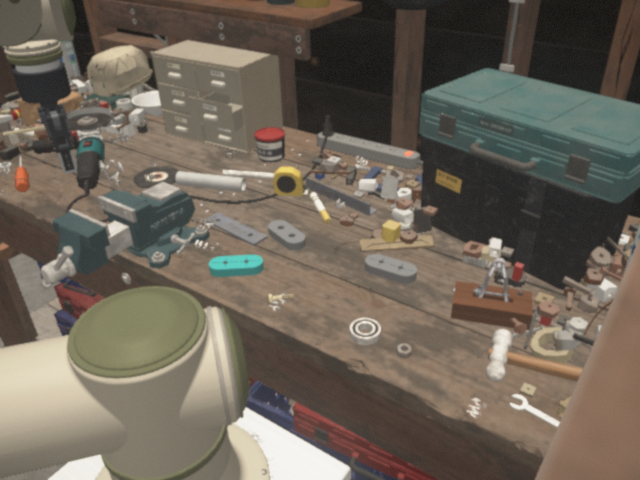

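Top view: the bench block with the dividers is at (429,209). There are three link-shaped things: grey at (244,213), grey at (344,207), turquoise at (238,271, excluded). One enlarged picture will compare the greys and the block.

```bash
python3 - <<'E'
from h import *
c=dict(np.load('/tmp/top.npz')); im=cv2.imread('pics/top0.png')
s=[cv2.resize(im[y-32:y+33,x-33:x+34],(400,390),interpolation=cv2.INTER_CUBIC)[:295] if 0 else cv2.resize(im[y-25:y+25,x-33:x+34],(400,298),interpolation=cv2.INTER_CUBIC) for x,y in[(244,213),(344,207),(429,209)]]
d=dict(np.load('/tmp/scene.npz')); im2=cv2.imread('pics/scene0.png'); s.append(cv2.resize(im2[265-25+30:265+85-0-30+5,455:535] if 0 else im2[245:325,445:552],(400,298),interpolation=cv2.INTER_CUBIC))
cv2.imwrite('pics/crop.png',np.vstack([np.hstack(s[:2]),np.hstack(s[2:])]))
for u,v,z in[(244,213,.018),(344,207,.018),(429,209,.034)]: print(ray(c,u,v,z))
W=cloud(c)
print(np.nanmedian(W[205:210,340:348,2]),np.nanmax(W[185:230,400:460,2]))
B=W[185:235,395:465]; m=(abs(B[...,2]-.034)<.006); p=B[m]; print(len(p),cv2.minAreaRect(p[:,:2].astype(np.float32)*1000))
h=B[...,2]>.055; print(np.round(B[h],3)[::5])
E
```

```text
[0.53624113 0.25005509 0.018     ]
[0.54926277 0.00832423 0.018     ]
[ 0.53869827 -0.19396512  0.034     ]
0.017514270059050686 0.11583918003997402
1199 ((522.1278076171875, -206.48666381835938), (107.69923400878906, 142.73443603515625), 19.057214736938477)
[[ 0.572 -0.265  0.056]
 [ 0.545 -0.189  0.111]
 [ 0.545 -0.2    0.111]
 [ 0.541 -0.19   0.116]
 [ 0.544 -0.203  0.107]
 [ 0.541 -0.191  0.109]
 [ 0.541 -0.203  0.108]
 [ 0.539 -0.187  0.106]
 [ 0.541 -0.2    0.099]
 [ 0.542 -0.184  0.089]
 [ 0.537 -0.191  0.106]
 [ 0.542 -0.207  0.086]
 [ 0.54  -0.182  0.086]
 [ 0.536 -0.191  0.099]
 [ 0.543 -0.21   0.073]
 [ 0.537 -0.181  0.088]
 [ 0.541 -0.21   0.073]
 [ 0.536 -0.18   0.082]
 [ 0.541 -0.212  0.062]
 [ 0.537 -0.18   0.069]
 [ 0.535 -0.178  0.067]
 [ 0.535 -0.177  0.058]
 [ 0.532 -0.179  0.06 ]]
```

View pics/crop.png

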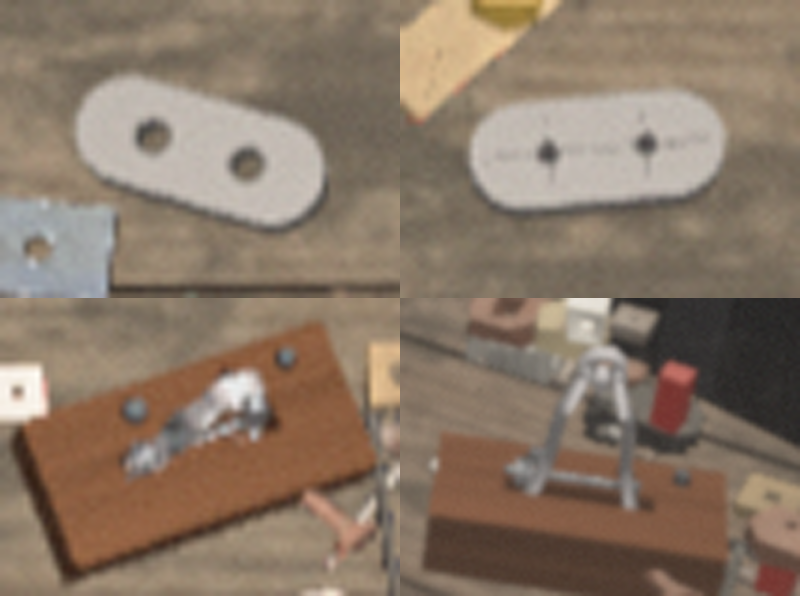

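Crops: the link at top px (344,207) has scribed lines and two small pits at about (336,207.5) and (352,206), so it is the blank. The link at (244,213) has two bored holes, so it is the finished link. The nut is on the left (world +y) end of the dividers, around (419,211). Next I measure the block yaw and the blank.

```bash
cat >> h.py <<'E'
def rect(c,lo,hi,win,z):
    u0,u1,v0,v1=win; hsv=cv2.cvtColor(c['image'],cv2.COLOR_RGB2HSV); m=np.zeros((480,640),np.uint8)
    m[v0:v1,u0:u1]=cv2.inRange(hsv[v0:v1,u0:u1],np.array(lo),np.array(hi)); m=cv2.morphologyEx(m,cv2.MORPH_CLOSE,np.ones((3,3)))
    k=max(cv2.findContours(m,0,2)[0],key=cv2.contourArea)
    P=np.array([ray(c,u,v,z)[:2]*1000 for u,v in k.reshape(-1,2)],np.float32); r=cv2.minAreaRect(P); b=cv2.boxPoints(r)
    e=max([b[1]-b[0],b[2]-b[1]],key=np.linalg.norm); e=e*np.sign(e[1]); return np.round(r[0],1),np.round(r[1],1),round(float(np.degrees(np.arctan2(-e[0],e[1]))),1)
E
python3 - <<'E'
from h import *
c=dict(np.load('/tmp/top.npz')); hsv=cv2.cvtColor(c['image'],cv2.COLOR_RGB2HSV)
print(hsv[216,412],hsv[205,449],hsv[207,344],hsv[230,350])
# block: top face points by height mask
W=cloud(c);B=W[185:235,395:465]; 
m=np.zeros((480,640),np.uint8); m[185:235,395:465]=(B[...,2]>.028)&(B[...,2]<.12); m=cv2.morphologyEx(m,cv2.MORPH_OPEN,np.ones((5,5)))
k=max(cv2.findContours(m,0,2)[0],key=cv2.contourArea)
P=np.array([ray(c,u,v,.034)[:2]*1000 for u,v in k.reshape(-1,2)],np.float32); print(cv2.minAreaRect(P))
print(rect(c,(3,120,40),(12,255,200),(395,465,185,235),.034))
m=np.zeros((480,640),np.uint8); L=W[190:225,315:372]; m[190:225,315:372]=(L[...,2]>.010)&(L[...,2]<.025)
k=max(cv2.findContours(m,0,2)[0],key=cv2.contourArea)
P=np.array([ray(c,u,v,.018)[:2]*1000 for u,v in k.reshape(-1,2)],np.float32); print(cv2.minAreaRect(P))
a=ray(c,335.8,207.5,.018);b=ray(c,352.2,206.2,.018);print(a,b,np.linalg.norm(a-b))
T=W[100:200,320:535].reshape(-1,3);T=T[T[:,2]>.1];print('box',T.min(0),T.max(0))
E
```

```text
[ 12 136 144] [ 11 135 140] [ 17  20 180] [ 14  49 119]
((539.972412109375, -193.89920043945312), (64.48731231689453, 130.7342071533203), 18.798980712890625)
(array([ 538.6, -191.7]), array([ 64.7, 134.6]), 19.1)
((548.4363403320312, 8.62152099609375), (46.28478240966797, 102.44435119628906), 5.441066741943359)
[0.54817299 0.02818507 0.018     ] [ 0.55110059 -0.01155828  0.018     ] 0.03985103457920178
box [ 0.54149043 -0.41908366  0.10002964] [0.77015495 0.06148963 0.29690368]
```

carry_out --pt "-22.8 -18.3 1.2 0 0 -5.71 0" --pt "-22.8 -18.3 1.2 0 0 -5.71 0" --pt "-22.8 -18.3 1.2 0 0 -5.71 0" --pt "-22.8 -18.3 1.2 0 0 -5.71 0" --pt "-22.8 -18.3 1.2 0 0 -5.71 0" --pt "-22.8 -18.3 1.2 0 0 -5.71 0" --pt "-22.8 -18.3 1.2 0 0 -5.71 0" --pt "-22.8 -18.3 1.2 0 0 -5.71 0" --pt "-22.8 -18.3 1.2 0 0 -5.71 0" --pt "-22.8 -18.3 1.2 0 0 -5.71 0"

```text
clock: 1.35
eef_pos: [0.479, -0.0612, 0.2073]
orientation: [[-0.945, -0.327, -0.0], [-0.327, 0.945, 0.0], [0.0, 0.0, -1.0]]
contact_force: [1.0, 0.8, 0.2]
gripper_width: 0.0856
finger_force: 0.0
```

carry_out --pt "-0.5 -4.2 0.2 0 0 0 0" --pt "-0.5 -4.2 0.2 0 0 0 0" --pt "-0.5 -4.2 0.2 0 0 0 0" --pt "-0.5 -4.2 0.2 0 0 0 0" --pt "-0.5 -4.2 0.2 0 0 0 0"

```text
clock: 1.98
eef_pos: [0.5246, -0.1533, 0.2027]
orientation: [[-0.945, -0.328, 0.0], [-0.328, 0.945, 0.0], [-0.0, 0.0, -1.0]]
contact_force: [0.1, 1.2, -0.0]
gripper_width: 0.0851
finger_force: 0.0
```

```bash
python3 - <<'E'
from h import *
c=cap('wrist','w1.png'); s=state(); print(s['eef_pos'],s['joints'],-cam(c)[0].T@cam(c)[1])
t=cap('top')
for c in (c,):
    print(proj(c,(.54,-.194,.034)),proj(c,(.54,-.194,.113)))
E
```

```text
[ 0.52462714 -0.15333849  0.20279623] [-2.85791703e+01  2.19374958e+01  8.45677398e+01  2.81160103e-03
  7.34843084e+01 -1.37756621e+02] [ 0.45842686 -0.17659393  0.34578399]
[267.2513493  227.40617459] [251.54747824 254.38796988]
```

View pics/w1.png

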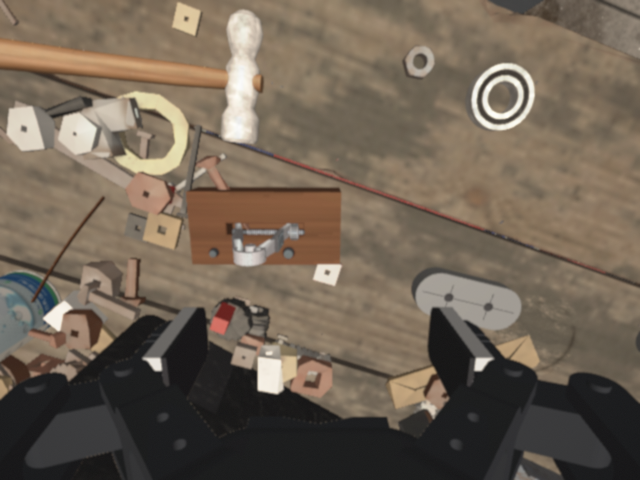

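The wrist view shows the block centred at (266,226), and the spring top is at about (250,254). Projecting my estimate gives (267,227) and (251.5,254), so the position holds. The blank with its pits is at about (448,297) and (488,306). Next I line up and descend.

carry_out --pt "-0.05 -1.74 1.5 0 0 0 0" --pt "-0.05 -1.74 1.5 0 0 0 0" --pt "-0.05 -1.74 2.5 0 0 0 0" --pt "-0.05 -1.74 3.5 0 0 0 0" --pt "-0.05 -1.74 4.5 0 0 0 0" --pt "-0.05 -1.74 5.5 0 0 0 0" --pt "-0.05 -1.74 6.24 0 0 0 0" --pt "-0.05 -1.74 6.24 0 0 0 0" --pt "-0.05 -1.74 6.24 0 0 0 0"

```text
clock: 3.2
eef_pos: [0.5408, -0.1949, 0.0479]
orientation: [[-0.945, -0.328, 0.002], [-0.328, 0.945, -0.001], [-0.001, -0.001, -1.0]]
contact_force: [0.3, -0.5, -0.0]
gripper_width: 0.0853
finger_force: 0.0
```

```bash
python3 - <<'E'
from h import *
c=cap('wrist','w2.png'); d=cap('scene','s2.png'); s=state(); print(s['eef_pos'],s['contact_force'])
a=cv2.imread('pics/w2.png');b=cv2.imread('pics/s2.png')[210:350,400:586]
cv2.imwrite('pics/c2.png',np.hstack([cv2.resize(a,(400,300)),cv2.resize(b,(400,300))]))
E
```

```text
[ 0.54074551 -0.19508167  0.04775472] [ 0.7235876   0.40960952 -0.22001341]
```

View pics/c2.png

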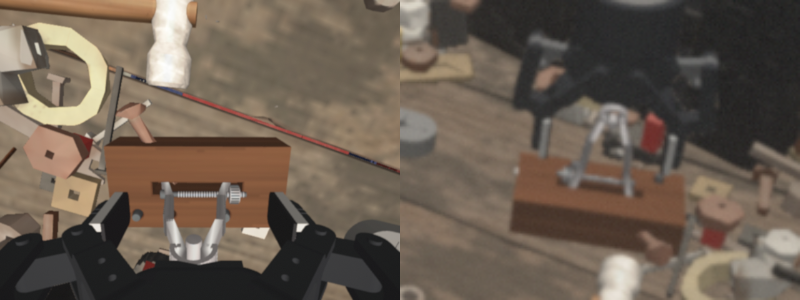

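Both fingers straddle the dividers about evenly, in the wrist half at x≈125 and 270 with the legs at 168 and 225. Nothing touches. I close the fingers gradually.

carry_out --pt "0 0 0 0 0 0 0.4" --pt "0 0 0 0 0 0 0.5" --pt "0 0 0 0 0 0 0.57" --pt "0 0 0 0 0 0 0.6" --pt "0 0 0 0 0 0 0.62" --pt "0 0 0 0 0 0 0.63" --pt "0 0 0 0 0 0 0.63" --pt "0 0 0 0 0 0 0.63"

```text
clock: 4.3
eef_pos: [0.5406, -0.1952, 0.0471]
orientation: [[-0.945, -0.327, 0.001], [-0.327, 0.945, -0.001], [-0.001, -0.001, -1.0]]
contact_force: [-0.3, 0.2, 5.9]
gripper_width: 0.0319
finger_force: 7.8
```

carry_out --pt "0 0 0 0 0 0 0.645" --pt "0 0 0 0 0 0 0.645" --pt "0 0 -0.2 0 0 0 0.645" --pt "0 0 -0.6 0 0 0 0.645" --pt "0 0 -1.2 0 0 0 0.645" --pt "0 0 -2 0 0 0 0.645" --pt "0 0 -2.8 0 0 0 0.645" --pt "0 0 -3 0 0 0 0.645" --pt "0 0 -3 0 0 0 0.645"

```text
clock: 5.42
eef_pos: [0.5401, -0.195, 0.1216]
orientation: [[-0.945, -0.327, 0.0], [-0.327, 0.945, -0.0], [-0.0, -0.0, -1.0]]
contact_force: [0.9, 0.1, 0.2]
gripper_width: 0.0305
finger_force: 8.5
```

```bash
python3 - <<'E'
from h import *
c=cap('wrist','w3.png'); d=cap('scene','s3.png'); s=state(); print(s['eef_pos'],s['contact_force'])
a=cv2.imread('pics/w3.png');b=cv2.imread('pics/s3.png')[170:320,400:600]
cv2.imwrite('pics/c3.png',np.hstack([cv2.resize(a[200:480,180:460],(400,400)),cv2.resize(b,(400,300)),][:1]+[cv2.copyMakeBorder(cv2.resize(b,(400,300)),0,100,0,0,0)]))
p=s['eef_pos']; y=np.array(s['orientation'])[:,1]
for zz in(.0,):
  for sg in(-1,1): print(proj(c,p+sg*.02*y+[0,0,-.037]),proj(d,p+sg*.02*y+[0,0,-.037]))
E
```

```text
[ 0.53986842 -0.19481325  0.12082671] [ 0.57404965 -0.62426458 -0.6525609 ]
[280.12548391 281.10143085] [508.50357847 276.46238528]
[357.21802877 281.08408077] [483.71271894 272.97125968]
```

View pics/c3.png

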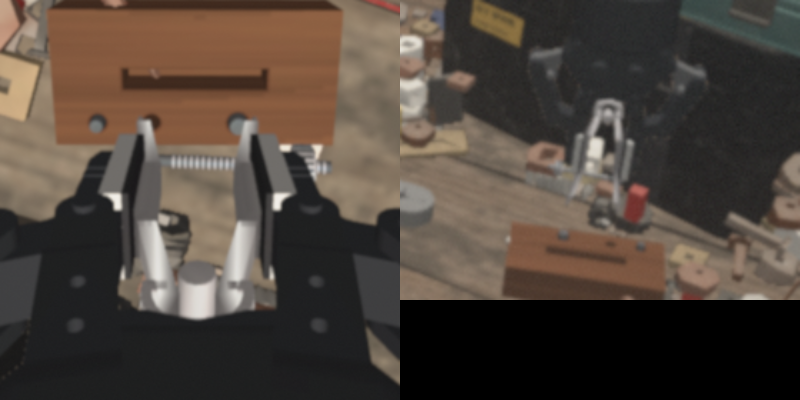

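The dividers are lifted clear, with the points at about px (282,287) and (348,280) and the nut slack at the right. I carry them over the blank.

carry_out --pt "-0.5 1.2 0 0 0 0.3 0.645" --pt "-1.0 2.5 0 0 0 0.6 0.645" --pt "-1.5 3.8 0 0 0 0.9 0.645" --pt "-2.0 5.0 0 0 0 1.2 0.645" --pt "-2.5 6.3 0 0 0 1.5 0.645" --pt "-3.0 7.57 0 0 0 1.79 0.645" --pt "-3.0 7.57 0.6 0 0 1.79 0.645" --pt "-3.0 7.57 1.2 0 0 1.79 0.645" --pt "-3.0 7.57 1.2 0 0 1.79 0.645" --pt "-3.0 7.57 1.2 0 0 1.79 0.645"

```text
clock: 6.78
eef_pos: [0.5493, 0.0077, 0.0915]
orientation: [[-0.997, -0.083, 0.0], [-0.083, 0.997, -0.0], [-0.0, -0.0, -1.0]]
contact_force: [0.1, -0.3, -1.1]
gripper_width: 0.0307
finger_force: 8.5
```

```bash
python3 - <<'E'
from h import *
c=cap('wrist','w4.png'); d=cap('scene','s4.png'); t=cap('top','t4.png'); s=state(); print(s['eef_pos'],s['orientation'],s['contact_force'],s['gripper_width'])
a=cv2.imread('pics/w4.png');b=cv2.imread('pics/s4.png')[190:290,325:458]
# 2.5x wrist crop above, scene crop
A=cv2.resize(a[180:340,200:440],(800,533) if 0 else (480,320),interpolation=cv2.INTER_CUBIC); B=cv2.resize(b,(320,240),interpolation=cv2.INTER_CUBIC)
cv2.imwrite('pics/c4.png',np.hstack([cv2.resize(a[200:360,220:420],(500,400),interpolation=cv2.INTER_CUBIC),cv2.copyMakeBorder(cv2.resize(b,(300,225),interpolation=cv2.INTER_CUBIC),0,175,0,0,0)]))
p=s['eef_pos']; y=np.array(s['orientation'])[:,1]
for sg in(-1,1): print('points',proj(c,p+sg*.02*y+[0,0,-.0375]),proj(d,p+sg*.02*y+[0,0,-.0375]))
for q in([.5481,.0282,.018],[.5511,-.0116,.018]): print('pit',proj(c,q),proj(d,q))
E
```

```text
[0.54936241 0.0079912  0.09189761] [[-9.96551525e-01 -8.29728483e-02  7.50748052e-04]
 [-8.29730045e-02  9.96551779e-01 -1.79405779e-04]
 [-7.33273498e-04 -2.41078924e-04 -9.99999702e-01]] [-0.1157849   0.29367718 -0.52555204] 0.030503459568787823
points [280.47132979 282.0455669 ] [401.1009918  252.26209878]
points [357.78400892 281.95719627] [381.53286452 246.5867815 ]
pit [351.97797595 260.9265838 ] [380.90616362 262.20084231]
pit [286.7238244  260.50903338] [399.99134207 268.08739551]
```

View pics/c4.png

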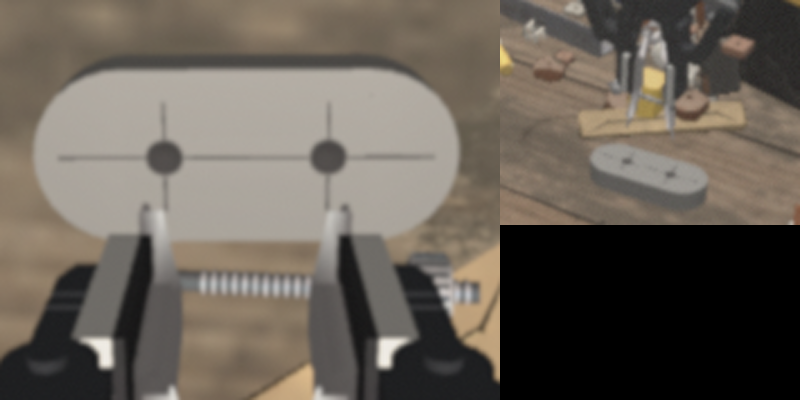

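In the wrist view the pits are at px (285.6,262.8) and (351.2,262.8). The points are at (278.8,282.8) and (358.0,282.8).

```bash
python3 - <<'E'
from h import *
c=dict(np.load('/tmp/wrist.npz')); s=state(); R=np.array(s['orientation'])
P=[ray(c,278.8,282.8,s['eef_pos'][2]-.0375),ray(c,358,282.8,s['eef_pos'][2]-.0375)]
Q=[ray(c,285.6,262.8,.018),ray(c,351.2,262.8,.018)]
n=np.linalg.norm
print(P,Q,n(P[0]-P[1]),n(Q[0]-Q[1]))
for p,q in zip(P,Q): print('tool shift mm',R.T@(q-p)*1000)
# scene cross-check: points heights
W=cloud(c); print(W[270,320-10], s['joints'])
E
```

```text
[array([ 0.55151143, -0.01277969,  0.05439761]), array([0.54815546, 0.02808492, 0.05439761])] [array([ 0.55262869, -0.01219879,  0.018     ]), array([0.54933871, 0.02785423, 0.018     ])] 0.04100218342237504 0.04018791418228335
tool shift mm [-1.13491661  0.49497263 36.39832961]
tool shift mm [-1.13333582 -0.31929532 36.39852475]
[0.55596542 0.00305286 0.01826766] [-1.13865427e+01  2.93406195e+01  9.13996650e+01 -1.84450110e-03
  5.92155180e+01 -1.06145070e+02]
```

carry_out --pt "-0.04 0 0.4 0 0 0 0.65" --pt "-0.04 0 0.8 0 0 0 0.65" --pt "-0.04 0 1.1 0 0 0 0.65" --pt "-0.04 0 1.2 0 0 0 0.65" --pt "-0.04 0 1.2 0 0 0 0.65" --pt "-0.04 0 1.2 0 0 0 0.65"

```text
clock: 7.68
eef_pos: [0.5503, 0.0084, 0.0618]
orientation: [[-0.997, -0.083, 0.001], [-0.083, 0.997, -0.0], [-0.001, -0.0, -1.0]]
contact_force: [0.6, 0.4, -0.9]
gripper_width: 0.0301
finger_force: 9.2
```

```bash
python3 - <<'E'
from h import *
c=cap('wrist','w5.png'); d=cap('scene','s5.png'); s=state(); print(s['eef_pos'],s['contact_force'],s['gripper_width'],s['finger_force'])
a=cv2.imread('pics/w5.png');b=cv2.imread('pics/s5.png')[220:295,340:440]
cv2.imwrite('pics/c5.png',np.hstack([cv2.resize(a[220:340,240:400],(480,360),interpolation=cv2.INTER_CUBIC),cv2.copyMakeBorder(cv2.resize(b,(320,240),interpolation=cv2.INTER_CUBIC),0,120,0,0,0)]))
p=s['eef_pos']; y=np.array(s['orientation'])[:,1]
for sg in(-1,1): print('points',proj(c,p+sg*.02*y+[0,0,-.0375]),proj(d,p+sg*.02*y+[0,0,-.0375]))
E
```

```text
[0.55028056 0.00842702 0.06176999] [ 0.39888656 -0.30091543 -0.90083622] 0.030326612208639733 9.23982035368681
points [279.90492464 281.46942955] [400.32753517 265.15096558]
points [357.09391364 281.4182926 ] [381.07225115 259.37266997]
```

View pics/c5.png

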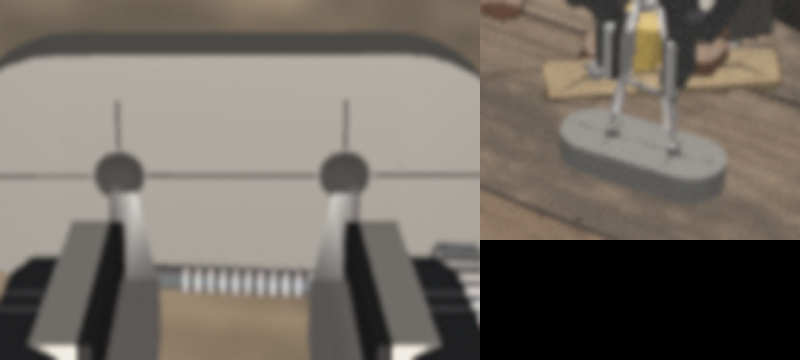

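```bash
python3 - <<'E'
from h import *
c=dict(np.load('/tmp/wrist.npz')); s=state(); R=np.array(s['orientation'])
for (u,v),(a,b) in zip([(279.7,283),(355.3,283)],[(279.7,278.7),(355,278.7)]):
    print(R.T@(ray(c,a,b,.018)-ray(c,u,v,s['eef_pos'][2]-.0375))*1000)
E
```

```text
[ 1.73563362e-04 -6.13024208e-01  6.27008930e+00]
[-4.28255139e-04  4.51436658e-01  6.26992670e+00]
```

Aligned within half a millimetre. I lower gently.

carry_out --pt "0 0 0.1 0 0 0 0.648" --pt "0 0 0.2 0 0 0 0.648" --pt "0 0 0.27 0 0 0 0.648" --pt "0 0 0.32 0 0 0 0.648" --pt "0 0 0.36 0 0 0 0.648" --pt "0 0 0.36 0 0 0 0.648" --pt "0 0 0.36 0 0 0 0.648"

```text
clock: 8.65
eef_pos: [0.5502, 0.0084, 0.0526]
orientation: [[-0.997, -0.083, 0.0], [-0.083, 0.997, -0.0], [-0.0, -0.0, -1.0]]
contact_force: [0.3, -0.1, 0.5]
gripper_width: 0.03
finger_force: 8.8
```

carry_out --pt "0 0 0.02 0 0 0 0.648" --pt "0 0 0.02 0 0 0 0.648" --pt "0 0 0.02 0 0 0 0.648"

```text
clock: 9.02
eef_pos: [0.5503, 0.0084, 0.0522]
orientation: [[-0.997, -0.083, 0.0], [-0.083, 0.997, -0.0], [-0.0, -0.0, -1.0]]
contact_force: [-0.0, -1.3, 2.6]
gripper_width: 0.0301
finger_force: 9.2
```

```bash
python3 - <<'E'
from h import *
f=[]
for i in range(8): eyes.capture('top'); f.append(state()['contact_force'])
print(np.mean(f,0),np.std(f,0),state()['eef_pos'])
E
```

```text
[-0.06172096 -0.63724827  2.92793017] [0.30827566 0.50475715 0.25660608] [0.55022213 0.0084286  0.05207871]
```

```bash
python3 - <<'E'
from h import *
c=cap('wrist','w6.png'); d=cap('scene','s6.png')
a=cv2.imread('pics/w6.png');b=cv2.imread('pics/s6.png')[230:290,350:430]
cv2.imwrite('pics/c6.png',np.hstack([cv2.resize(a[240:330,255:385],(480,332),interpolation=cv2.INTER_CUBIC),cv2.copyMakeBorder(cv2.resize(b,(320,240),interpolation=cv2.INTER_CUBIC),0,92,0,0,0)]))
E
```

```text
(no output)
```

View pics/c6.png

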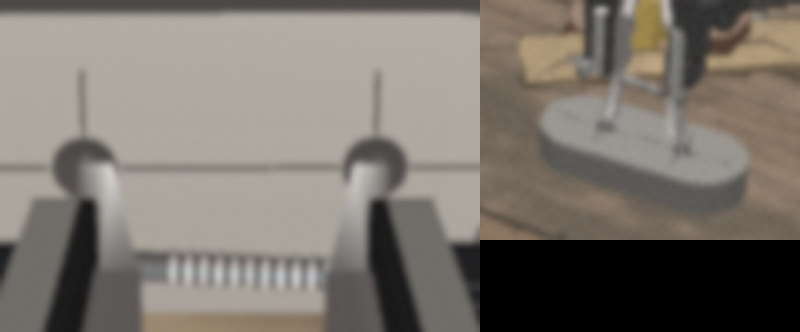

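The tips look about 1.8 mm inside the pit centres: tips at crop x≈98 and 362, pit centres at 84 and 376. I check that numerically with row profiles.

```bash
python3 - <<'E'
from h import *
for n,rows in(('w5',(279,281,283,285,287)),('w6',(279,281,283,285,287,290))):
    g=cv2.cvtColor(cv2.imread(f'pics/{n}.png'),cv2.COLOR_BGR2GRAY)
    for r in rows: print(n,r,'L270-292',*g[r,270:292],'| R346-368',*g[r,346:368])
print(np.linalg.norm(ray(np.load('/tmp/wrist.npz'),280,283,.0147)-ray(np.load('/tmp/wrist.npz'),357,283,.0147)))
E
```

```text
w5 279 L270-292 146 125 96 81 78 79 80 80 80 81 80 80 80 79 78 76 80 102 133 145 144 144 | R346-368 125 96 81 79 80 81 80 80 80 81 79 79 79 78 77 81 106 139 152 153 151 150
w5 281 L270-292 163 147 118 92 81 79 81 85 87 87 84 82 80 79 79 79 90 121 152 165 168 169 | R346-368 145 113 87 80 79 79 79 80 80 81 83 85 84 80 81 96 127 154 166 169 168 169
w5 283 L270-292 167 164 148 124 100 88 90 100 107 108 107 106 109 113 115 118 131 151 164 168 169 168 | R346-368 162 145 121 101 94 100 102 101 100 99 101 102 100 99 112 136 157 166 169 169 168 168
w5 285 L270-292 167 168 166 160 148 133 122 123 133 143 153 163 175 187 194 188 175 169 168 168 168 168 | R346-368 168 167 161 156 165 178 180 175 167 160 148 136 125 129 150 165 169 168 168 168 168 168
w5 287 L270-292 167 167 167 168 166 158 139 129 132 144 156 167 180 193 204 202 187 173 168 168 168 167 | R346-368 168 167 168 176 190 196 190 181 173 164 153 139 127 131 152 166 168 167 168 168 168 167
w6 279 L270-292 155 135 113 93 82 77 76 75 74 75 78 87 102 123 145 161 168 169 169 169 169 169 | R346-368 170 169 165 152 131 106 89 79 77 75 74 73 
[... 300 characters left out ...]
165 164 | R346-368 162 148 118 90 90 103 110 108 102 100 100 100 96 88 79 76 74 78 101 135 156 162
w6 285 L270-292 87 78 78 79 80 87 103 121 134 145 154 164 176 187 189 169 145 142 141 137 135 135 | R346-368 137 129 105 102 141 174 182 177 169 160 149 138 125 110 92 79 76 78 93 121 137 138
w6 287 L270-292 96 81 79 79 81 86 102 119 134 145 156 168 181 194 203 197 176 164 162 162 161 161 | R346-368 162 147 117 122 166 190 190 182 174 165 154 141 127 112 93 81 77 83 108 142 161 164
w6 290 L270-292 144 118 96 84 81 87 100 113 126 137 149 160 173 186 196 197 189 177 169 168 168 168 | R346-368 168 165 162 171 185 190 184 174 165 157 147 134 123 110 94 92 107 132 152 164 168 168
0.03992495143371872
```

```bash
python3 - <<'E'
from h import *
g=cv2.cvtColor(cv2.imread('pics/w4.png'),cv2.COLOR_BGR2GRAY)
for r in range(279,288): print(r,'L270-292',*g[r,270:292],'| R346-368',*g[r,346:368])
E
```

```text
279 L270-292 167 166 166 167 166 167 166 165 165 166 167 166 167 166 161 147 140 153 164 166 167 166 | R346-368 166 167 166 157 141 143 158 165 166 167 166 167 166 166 166 166 167 166 167 167 167 167
280 L270-292 166 166 166 166 166 166 163 158 157 161 164 166 167 166 161 147 138 153 164 167 167 167 | R346-368 167 166 166 156 138 141 158 165 167 166 164 162 161 163 165 166 166 167 166 167 167 167
281 L270-292 166 166 165 165 166 163 155 143 137 146 159 165 166 166 161 146 136 151 164 166 166 166 | R346-368 166 167 166 154 134 139 157 165 166 164 156 145 144 153 162 166 167 166 166 166 166 167
282 L270-292 166 165 165 165 166 161 146 124 115 129 151 164 167 167 162 145 134 149 163 166 166 165 | R346-368 166 166 166 154 135 139 157 165 166 158 140 120 119 137 157 165 166 166 166 167 166 167
283 L270-292 166 165 165 165 164 156 138 118 111 124 149 164 171 174 171 154 140 151 162 165 165 166 | R346-368 166 166 166 157 142 148 162 168 167 156 131 111 110 130 152 163 166 166 166 166 166 167
284 L270-292 166 165 165 165 163 152 135 124 125 137 155 171 181 188 188 169 153 156 163 165 165 166 | R346-368 166 166 166 161 157 165 176 177 173 161 141 124 120 127 146 160 166 166 166 166 167 166
285 L270-292 166 165 165 165 160 147 132 130 139 149 162 175 188 199 200 184 167 163 165 166 165 165 | R346-368 165 166 166 165 170 182 189 185 178 169 156 143 131 127 138 156 164 167 166 166 166 166
286 L270-292 165 166 165 165 160 145 130 131 141 152 164 176 189 201 204 190 172 166 165 166 166 165 | R346-368 165 166 166 167 176 189 193 187 179 171 161 148 135 126 135 153 164 166 166 166 166 167
287 L270-292 165 165 165 165 160 144 128 129 139 150 161 173 187 199 202 191 175 166 165 165 165 165 | R346-368 165 165 166 168 179 190 192 185 176 168 158 148 134 125 135 153 164 166 165 166 166 166
```

```bash
python3 - <<'E'
from h import *
c=dict(np.load('/tmp/wrist.npz')); g=cv2.cvtColor(cv2.imread('pics/w6.png'),cv2.COLOR_BGR2GRAY)
w=165-g[270:300,300:335].astype(float).mean(1); w[w<3]=0; print(np.round(w,0)); s=state(); R=np.array(s['orientation'])
i=np.argmax(w); v=270+np.average(np.arange(i-2,i+3),weights=w[i-2:i+3]); print(v)
for (u,vt),a in zip([(278.3,281.9),(357.3,281.9)],[277.3,356.3]):
    print(R.T@(ray(c,a,v,.018)-ray(c,u,vt,s['eef_pos'][2]-.0375))*1000)
E
```

```text
[ 0.  0.  0.  0.  0.  0.  0.  0.  0.  0.  0.  0.  0.  0. 16. 29. 19.  0.
  0.  0.  0.  0.  0.  0.  0.  0.  0.  0.  0.  0.]
285.06020362992473
[-0.38996306 -0.17449868 -3.42174096]
[-0.38957905 -0.85040885 -3.42168095]
```

The points sit within about 0.6 mm of the pit centres at about 3.4 mm depth, with a gap of about 40 mm. I make one small centring nudge.

carry_out --pt "-0.015 -0.015 0 0 0 0 0.648" --pt "-0.015 -0.015 0.005 0 0 0 0.648" --pt "-0.015 -0.015 0.005 0 0 0 0.648" --pt "-0.015 -0.015 0.005 0 0 0 0.648"

```text
clock: 10.02
eef_pos: [0.5505, 0.0082, 0.0519]
orientation: [[-0.997, -0.083, -0.0], [-0.083, 0.997, 0.0], [0.0, 0.0, -1.0]]
contact_force: [-1.0, 1.0, 3.6]
gripper_width: 0.0301
finger_force: 9.4
```

```bash
python3 - <<'E'
from h import *
f=[]
for i in range(8): c=cap('wrist','w7.png'); s=state(); f.append(s['contact_force'])
print(np.mean(f,0),np.std(f,0),s['eef_pos'],s['gripper_width'],s['finger_force'],s['clock'])
g=cv2.cvtColor(cv2.imread('pics/w7.png'),cv2.COLOR_BGR2GRAY)
for r in(279,281,282): print(r,*g[r,266:290],'|',*g[r,344:368])
E
```

```text
[-1.0685968   1.22143431  4.38063622] [0.60647475 0.54760722 0.43255668] [0.5505023  0.00815925 0.05186139] 0.029949550341151026 9.440836594440043 10.425
279 168 168 169 167 157 138 114 94 83 78 75 74 74 73 74 78 86 102 125 148 162 168 169 169 | 169 170 169 170 167 156 137 114 93 80 75 74 74 72 74 74 76 80 92 116 141 161 167 169
281 168 168 166 154 127 97 80 77 77 76 76 80 83 83 80 77 75 75 83 106 136 159 168 169 | 169 170 169 168 155 125 95 79 76 77 76 77 80 81 81 77 75 75 75 78 99 132 158 168
282 168 167 164 146 114 86 77 77 77 77 82 90 94 96 92 87 86 86 88 97 123 153 166 169 | 169 169 169 164 145 112 86 81 83 83 83 84 88 92 90 83 77 75 75 76 86 119 152 166
```

Tips are at px 278.5 and 357, and pit centres at 277.6 and 356.8. The downward load is about 5 N and the grip is steady, so I hand in.

```bash
python3 -c "
from h import *
print(workorder.sign_off())"
```

```text
the job is handed in; nothing more can be done
None
```

The dividers are held upright and squeezed to about 40 mm, one point in each centre of the blank with about 5 N of bearing force and the nut slack; the job is handed in, but no verdict came back.

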